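# Air the brush chest

### The job

Air the brush chest: lift the steel ring weight up off the post on the lid and set it down flat, without dropping it, on the bare bench top beside the chest. Then raise the sprung lid by its bar handle until the lid's pointer is at the long thick middle mark of the curved scale (30 degrees open), never beyond the last mark, and finish while still holding the lid there, because it closes by itself. Leave the other things on the bench where they are.

Things in the scene. Friction and masses are not known exactly. Their poses are not given: they have to be found in the camera images.
- chest: low grey metal chest, 240 (x) x 220 (y) x 117 mm, fixed to the bench, covered by its lid. Origin: centre of its underside, on the bench top. x points from the front (towards the robot, bar handle) to the hinged rear, y to its left, z up. The lid's hinge line runs along y at x = +120, z = 122 mm. Two 4 mm high screwed ears stick out 22 mm at the foot of its right side.
- scale_mark (a point): the long thick middle mark (30 degrees) on the curved aluminium scale strip that stands fixed beside the lid's left edge (chest y = 122 to 140 mm), 249 mm from the hinge line, its rear end 320 mm high. Thin short marks at 15 and 45 degrees (the last mark). z up.
- lid_pointer (a point): tip of the dark pin at the lid's left front corner, the pointer that runs in front of the scale strip; 260 mm from the hinge line, level with it when shut. Moves with the lid.
- lid (a joint): opening angle of the lid, rad: 0 = shut, grows as the front edge rises; middle mark 0.524, last mark 0.785. A spring and the lid's weight pull it shut: about 5 N at the bar to start, 9 N at the middle mark. Lid: flat aluminium plate 246 x 228 x 10 mm, top face 128 mm above the bench when shut, hinged at the rear.
- lid_bar (a point): middle of the lid's bar handle, on the bar's axis: dark round bar 12 mm thick, 110 mm long along the chest's y, with an upright leg at each end; axis 38 mm above the lid's top face; when shut 220 mm in front of the hinge line and 44 mm above it (166 mm above the bench). Moves and turns with the lid; x to the rear, z away from its top face.
- lid_post (a point): foot of the steel post, on the lid's top face, 130 mm in front of the hinge line and 90 mm behind the bar: 14 mm thick, 42 mm high with a tapered tip, z axis along it. Moves with the lid.
- weight: steel ring weight as a body (origin: centre of its underside, z along its axis); see weight_center
- weight_center (a point): centre of the loose steel ring weight, half-way up: ring of 56 mm outside diameter, 22 mm hole, 32 mm high, about 0.45 kg; at the start it lies on the lid round the post. z along its axis.
- jar: small jar with white screw lid, 52 mm wide, 78 mm high, standing beside the left (+y) rear of the chest; leave alone. Origin: centre of its underside.
- cup: open steel cup, 70 mm wide, 72 mm high, standing beside the right (-y) rear of the chest; leave alone. Origin: centre of its underside.
- tall_bottle: capped bottle, 68 mm wide, 163 mm high, back left of the bench; leave alone. Origin: centre of its underside.
- far_jar: small jar with white screw lid, 52 mm wide, 78 mm high, right of the chest behind the brushes; leave alone. Origin: centre of its underside.
- tape: roll of masking tape lying flat, 104 mm wide, 24 mm high, left of the chest; leave alone. Origin: centre of its underside.
Things that resemble listed ones, but are neither listed nor needed, are in the scene too. Several things have the shape of the weight; the one meant has the colours described above.

How it is judged:
By the outcome, as a careful person would: the job done as asked, in the order asked, and still so for the second after the job is handed in, while the arm keeps its last pose, push and grip.
It also fails if it takes over 53 s, if anything falls off the work surface, if the arm or the gripper's body presses on something with over 40 N, if the wrist force passes 120 N, or if a joint passes its speed limit or range.

### The arm

A 6-joint arm with a two-finger parallel gripper is mounted at the origin on the work surface; the furniture and walls round the work are solid. World frame = base frame: x ahead of the robot, y to its left, z up, the work surface at z = 0. Lengths are in m, angles in degrees, forces in N, time in s.
With the tool pointing down it reaches from about 0.4 to 0.825 m from the base axis. Payload 7 kg.
Tool frame: the origin (TCP) lies between the finger pads; the fingertips stand 22 mm ahead of it and the grasp point (between the pads) lies 3 mm ahead of it; z points along the fingers, y is the line along which they close (so a half turn about z gives the same grasp; the last joint's range is limited). The gripper opens to 88 mm and grips with 3 to 60 N. Pads are 19 mm wide; open, the fingers measure 130 mm over their backs; the gripper's body (78 mm by 193 mm) begins 47 mm behind the grasp point.
Start: joints at [-52.076, 20.546, 0.682, 0, -70.136, -16.507], TCP at [0.246, -0.628, 0.249] pointing down, gripper open.
Joint ranges: [-176.03, 176.03], [-82.01, 121.73], [-58.28, 71.71], [-173.87, 95.51], [-174.79, -0.11], [-173.66, 173.66]. Speed limits (degrees/s): [136.94, 136.94, 172.46, 180, 180, 180].

### API

Orientations are given as [roll, pitch, yaw] about the fixed x, y, z axes, in that order (R = Rz(yaw) Ry(pitch) Rx(roll)).
In Python, from plant import ctrl gives the robot as it stands.
- The arm moves only by the tool apply_moves, never from a script. Its argument "targets" is a list of rows, each an object with "travel": the shift along the tool's x, y, z in mm, a list of three; "roll": the turn about the tool's z in degrees; "jaw": the finger opening in mm, from 0 to 87.6. In form: [{"travel": [tx, ty, tz], "roll": roll, "jaw": jaw}, ...]. A call has 1 to 10 rows; each row shifts and turns the commanded pose from where the row before left it, along the tool's axes as they then stand; what a row does not reach is not made up. A row lasts 1/10 s, in which the tool goes at most 50 mm and 8.59 degrees, less where a joint would pass 70% of its speed; a pose out of reach is approached as far as the arm can. A call with a gripper value outside its range is refused whole. The fingers move at their own pace and stop on an object; the grip force is fixed at half the most. Time passes only in rows, so rows that do not move let the fingers close. It gives the time, the measured TCP pose, the force, the opening and the grip force at its end, in the units of the state.
- ctrl.get_obs(): the state, without advancing time (a new reading comes with each control period).
- ctrl.snapshot(name): name is "scene" or "top" or "wrist"; returns the picture (384x512x3 uint8, red, green, blue); there is no depth.
- ctrl.calibration(name): a dict with "K" (3x3 intrinsics, pixels), "extrinsics" (4x4, takes a point from camera to world coordinates); the wrist camera has in their place "hand_eye" (4x4, takes a point from camera to tool coordinates, whose origin is the TCP and whose axes are the flange's). Camera axes: x right, y down, z forward; pixel columns grow to the right and rows downward; lengths in m; the calibration is good to about 2 mm. A picture is of the moment at which its call begins: read the wrist's pose just before it. calibration takes no time and is no camera call.
- ctrl.close_job(): hands the job in; it is judged then, once.
The state is a dict: "clock": time; "joint_pos": joint angles; "qvel": joint speeds; "tau": joint torques, N m; "tool_pos": TCP position; "orientation": TCP orientation; "force": force on the tool from outside, world axes, zero at the start; "moment": the same for the moment, N m; "opening": finger opening in m; "gripper_force": force on a finger pad.
Only numpy, scipy, OpenCV 4.12 (cv2) and the standard library are available. Lean on these libraries where they do the work, as an engineer would, in place of code of your own. Each camera call takes 0.05 s, during which the arm holds its last target. There are 200 camera calls.

## Working session

There is one attempt and no reset: what is moved stays moved. The work goes in short steps, Python scripts to look and compute and a tool call to move; the robot and the scene stay as the last step left them, time stands still between calls to the robot, and variables do not carry over. Pictures are saved under pics/ and viewed, at most 10 in all, crops included, and the job is handed in when it is done.

Besides the shell and the picture viewer there is one more tool, called after "Request:" by a JSON object that holds its "op" and its "data". apply_moves: Moves the arm, as the interface text tells. Its arguments: {"type":"object","properties":{"targets":{"type":"array","items":{"type":"object","properties":{"travel":{"type":"array","items":{"type":"number"}},"roll":{"type":"number"},"jaw":{"type":"number"}}}}},"required":["targets"]}

```bash
mkdir -p pics
cat > h.py <<'E'
import numpy as np,cv2
from plant import ctrl
def snap(n,f):
    im=ctrl.snapshot(n); cv2.imwrite('pics/'+f,im[:,:,::-1]); return im
def E(n):
    c=ctrl.calibration(n); return np.array(c['K']),np.array(c['extrinsics'])
def ray(K,T,u,v,z):
    d=T[:3,:3]@np.linalg.solve(K,[u,v,1]); o=T[:3,3]; return o+d*(z-o[2])/d[2]
def proj(K,T,p):
    q=K@(T[:3,:3].T@(np.array(p)-T[:3,3])); return q[:2]/q[2]
E
python3 - <<'E'
from h import *
a=snap('scene','s0.png');b=snap('top','t0.png')
for n in('scene','top'):
    K,T=E(n);print(n,K[0,0],T.round(3).tolist())
o=ctrl.get_obs();print({k:np.round(v,3).tolist() for k,v in o.items()})
cv2.imwrite('pics/t0.png',cv2.resize(b[:,:,::-1],(800,600),interpolation=cv2.INTER_CUBIC))
cv2.imwrite('pics/s0.png',cv2.resize(a[:,:,::-1],(800,600),interpolation=cv2.INTER_CUBIC))
E
```

```text
scene 403.73417059212807 [[-0.475, -0.475, 0.74, -0.613], [-0.879, 0.236, -0.414, 0.647], [0.022, -0.848, -0.53, 0.987], [0.0, 0.0, 0.0, 1.0]]
top 470.87109652617414 [[-0.014, -0.992, 0.126, 0.366], [-1.0, 0.014, 0.003, 0.008], [-0.005, -0.126, -0.992, 1.573], [0.0, 0.0, 0.0, 1.0]]
{'clock': 0.1, 'joint_pos': [-52.076, 20.586, 0.637, -0.017, -70.136, -16.507], 'qvel': [0.034, -0.106, 0.113, 0.071, -0.058, -0.054], 'tau': [0.0, -58.416, 29.375, 7.015, 0.01, -0.0], 'tool_pos': [0.246, -0.628, 0.248], 'orientation': [179.914, -0.009, -158.588], 'force': [0.342, -0.281, -0.219], 'moment': [-0.026, 0.007, 0.014], 'gripper_force': 0.0, 'opening': 0.088}
```

View pics/t0.png

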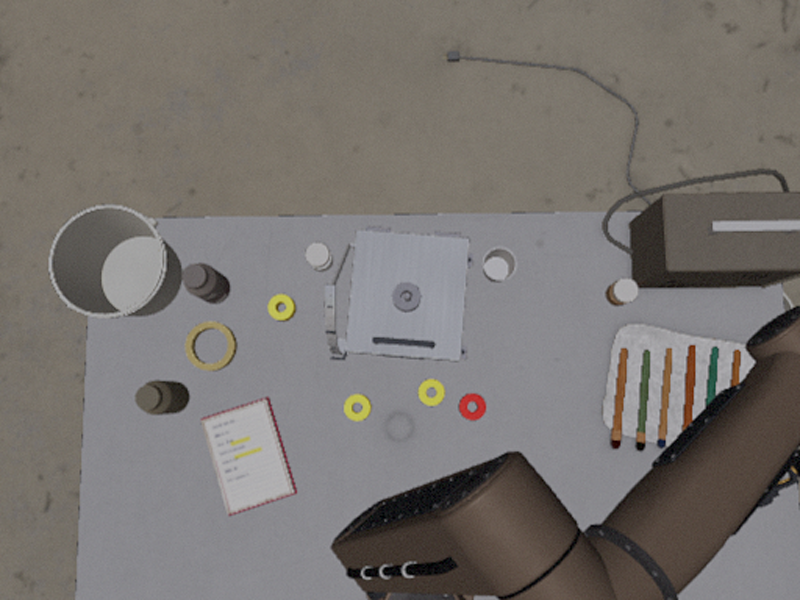

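View pics/s0.png

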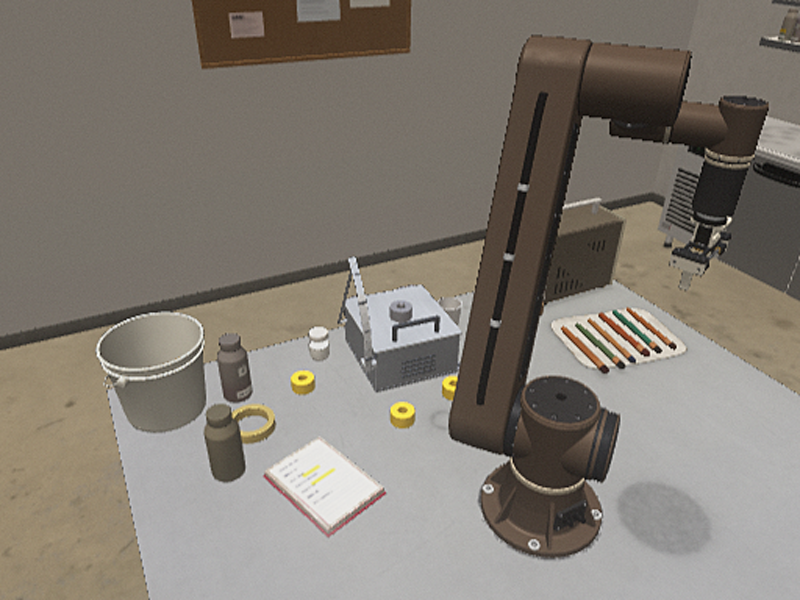

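The top view (800x600 scale) shows the ring-shaped candidates: grey (406,297) on the lid post, yellow at (281,307), (357,407) and (431,392), and red at (472,407). Only the grey one is steel and sits round the post, so it is the one meant. The bar is at (404,343), the scale strip at about (335,310), and a flat ring stain on the bench at (400,426). The scene view agrees, with the grey ring at (401,310). Next I'll confirm it in a crop and measure.

Run:
```python
from h import *
b=cv2.imread('pics/t0.png'); 
K,T=E('top');s=.64
def w(u,v,z): return (ray(K,T,u*s,v*s,z)*1000).round(0)
# bar mask: dark pixels in ROI
g=cv2.cvtColor(b,cv2.COLOR_BGR2GRAY)
m=np.zeros_like(g);m[325:360,360:450]=(g[325:360,360:450]<95)*255
ys,xs=np.nonzero(m);r=cv2.minAreaRect(np.c_[xs,ys].astype(np.float32));print(r)
bx=cv2.boxPoints(r);print('bar',w(*r[0],.168),[w(*p,.168).tolist() for p in bx])
# lid: bright region
for n,p,z in [('FL',(347,353),.128),('FR',(462,360),.128),('RR',(469,238),.128),('RL',(357,230),.128),('ring top',(406,297),.160),('jar',(319,253),.078),('cup',(500,262),.072),('y1',(357,407),.03),('y2',(431,392),.03),('red',(472,407),.03),('y0',(281,307),.03),('stain',(400,426),0)]: print(n,w(*p,z))
c=b[215:445,260:520]; cv2.imwrite('pics/c1.png',cv2.resize(c,None,fx=2.6,fy=2.6,interpolation=cv2.INTER_CUBIC))
```

```text
((402.9352722167969, 347.9944152832031), (61.37708282470703, 18.452104568481445), 4.969740390777588)
bar [453.  29. 168.] [[442.0, 89.0, 168.0], [477.0, 85.0, 168.0], [465.0, -32.0, 168.0], [430.0, -28.0, 168.0]]
FL [448. 139. 128.]
FR [431. -86. 128.]
RR [ 674. -106.  128.]
RL [694. 118. 128.]
ring top [553.  22. 160.]
jar [658. 201.  78.]
cup [ 634. -173.   72.]
y1 [341. 128.  30.]
y2 [370. -27.  30.]
red [ 337. -111.   30.]
y0 [552. 287.  30.]
stain [299.  39.   0.]
```

View pics/c1.png

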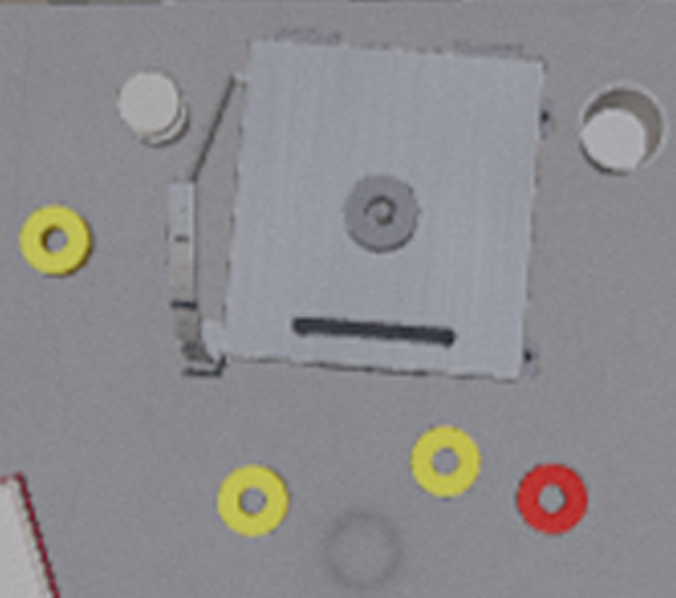

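The crop confirms the grey steel ring round the post, at crop (381,212), with the bar in front of it at (374,331). The measurements fit: ring to bar is about 90 mm, and the lid is about 246x226 mm with a yaw of about -4.9°. Moving above the ring.

Request:
{"op": "apply_moves", "data": {"targets": [{"travel": [0,0,-10],"roll": 7.2,"jaw": 87},{"travel": [0,0,-10],"roll": 7.2,"jaw": 87},{"travel": [0,0,-10],"roll": 7.0,"jaw": 87},{"travel": [-19,41,0],"roll": 0,"jaw": 87},{"travel": [-19,41,0],"roll": 0,"jaw": 87},{"travel": [-19,41,0],"roll": 0,"jaw": 87},{"travel": [-19,41,0],"roll": 0,"jaw": 87},{"travel": [-19,41,0],"roll": 0,"jaw": 87},{"travel": [-19,41,0],"roll": 0,"jaw": 87},{"travel": [-19,41,0],"roll": 0,"jaw": 87}]}}

```text
clock: 1.1
tool_pos: [0.3796, -0.3396, 0.2784]
orientation: [180.0, -0.0, -180.0]
force: [1.1, -0.1, 0.4]
opening: 0.087
gripper_force: 0.0
```

Request:
{"op": "apply_moves", "data": {"targets": [{"travel": [-19,41,0],"roll": 0,"jaw": 87},{"travel": [-19,41,0],"roll": 0,"jaw": 87},{"travel": [-19,41,0],"roll": 0,"jaw": 87},{"travel": [-19,41,0],"roll": 0,"jaw": 87},{"travel": [-19,41,0],"roll": 0,"jaw": 87},{"travel": [-19,41,0],"roll": 0,"jaw": 87},{"travel": [-20,41,0],"roll": 0,"jaw": 87},{"travel": [-20,40,0],"roll": 0,"jaw": 87},{"travel": [-20,36,0],"roll": 0,"jaw": 87},{"travel": [0,0,0],"roll": 0,"jaw": 87}]}}

```text
clock: 2.1
tool_pos: [0.555, 0.0254, 0.2775]
orientation: [-180.0, -0.0, -179.8]
force: [-0.3, -0.4, -0.3]
opening: 0.0865
gripper_force: 0.0
```

Run:
```python
from h import *
o=ctrl.get_obs();im=snap('wrist','w1.png')
print(o['clock'],o['tool_pos'],o['orientation'],o['force'])
c=ctrl.calibration('wrist');print(np.round(c['hand_eye'],4).tolist(),c['K'])
```

```text
2.1 [0.55495375 0.02540007 0.2775137 ] [-1.79992722e+02 -4.56462272e-02 -1.79791910e+02] [-0.32925227 -0.4228384  -0.31318464]
[[0.0007, -0.9551, -0.2963, 0.0799], [1.0, 0.0006, 0.0003, -0.0004], [-0.0001, -0.2963, 0.9551, -0.136], [0.0, 0.0, 0.0, 1.0]] [[336.38288109   0.         254.56373088]
 [  0.         336.38288109 192.72127724]
 [  0.           0.           1.        ]]
```

View pics/w1.png

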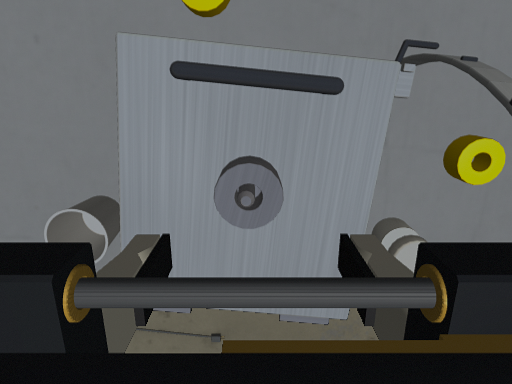

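Wrist view: grey ring with its top face at about (248,195) round the post, bar from (178,70) to (336,86), cup and jar at the lower left and right.

```bash
cat >> h.py <<'E'
from scipy.spatial.transform import Rotation as Ro
def W(o):
    c=ctrl.calibration('wrist');T=np.eye(4);T[:3,:3]=Ro.from_euler('xyz',o['orientation'],degrees=True).as_matrix();T[:3,3]=o['tool_pos']
    return np.array(c['K']),T@np.array(c['hand_eye'])
E
python3 - <<'E'
from h import *
o=ctrl.get_obs();K,T=W(o)
g=cv2.cvtColor(cv2.imread('pics/w1.png'),cv2.COLOR_BGR2GRAY)
m=np.zeros_like(g);m[50:105,160:355]=(g[50:105,160:355]<90)*255
r=cv2.minAreaRect(cv2.findNonZero(m));b=cv2.boxPoints(r);print(r,[(ray(K,T,*p,.166)*1e3).round(0).tolist() for p in b],(ray(K,T,*r[0],.168)*1e3).round(1))
print('ring',(ray(K,T,248,195,.16)*1e3).round(1),[(ray(K,T,u,v,.16)*1e3).round(0).tolist() for u,v in((214,195),(283,195),(248,229))])
cr=cv2.HoughCircles(cv2.medianBlur(g[140:240,200:300],3),cv2.HOUGH_GRADIENT,1,50,param1=60,param2=12,minRadius=30,maxRadius=38);print(cr+np.array([200,140,0]))
E
```

```text
((256.43487548828125, 77.63372039794922), (174.34255981445312, 18.69610595703125), 5.865971088409424) [[467.0, -37.0, 166.0], [455.0, -35.0, 166.0], [466.0, 85.0, 166.0], [479.0, 85.0, 166.0]] [466.6  24.4 168. ]
ring [554.3  18.2 160. ] [[554.0, -9.0, 160.0], [554.0, 46.0, 160.0], [583.0, 18.0, 160.0]]
[[[247.5 192.5  36. ]]]
```

Request:
{"op": "apply_moves", "data": {"targets": [{"travel": [0,-7,20],"roll": 0,"jaw": 87},{"travel": [0,0,35],"roll": 0,"jaw": 87},{"travel": [0,0,35],"roll": 0,"jaw": 87},{"travel": [0,0,22],"roll": 0,"jaw": 87},{"travel": [0,0,10],"roll": 0,"jaw": 87},{"travel": [0,0,0],"roll": 0,"jaw": 87}]}}

```text
clock: 2.75
tool_pos: [0.5524, 0.0139, 0.1555]
orientation: [-180.0, -0.1, 180.0]
force: [-0.4, 0.2, -0.1]
opening: 0.0873
gripper_force: 0.0
```

Request:
{"op": "apply_moves", "data": {"targets": [{"travel": [0,0,0],"roll": 0,"jaw": 50},{"travel": [0,0,0],"roll": 0,"jaw": 50},{"travel": [0,0,0],"roll": 0,"jaw": 50},{"travel": [0,0,0],"roll": 0,"jaw": 50},{"travel": [0,0,0],"roll": 0,"jaw": 45},{"travel": [0,0,0],"roll": 0,"jaw": 45},{"travel": [0,0,0],"roll": 0,"jaw": 45},{"travel": [0,0,0],"roll": 0,"jaw": 45}]}}

```text
clock: 3.55
tool_pos: [0.554, 0.0153, 0.1574]
orientation: [180.0, 0.1, -180.0]
force: [-1.1, 4.1, 5.3]
opening: 0.0561
gripper_force: 30.0
```

Gripped at 56 mm, which matches the ring. Lifting straight up.

Request:
{"op": "apply_moves", "data": {"targets": [{"travel": [0,0,-5],"roll": 0,"jaw": 45},{"travel": [0,0,-10],"roll": 0,"jaw": 45},{"travel": [0,0,-15],"roll": 0,"jaw": 45},{"travel": [0,0,-15],"roll": 0,"jaw": 45},{"travel": [0,0,-15],"roll": 0,"jaw": 45},{"travel": [0,0,-15],"roll": 0,"jaw": 45},{"travel": [0,0,-10],"roll": 0,"jaw": 45},{"travel": [0,0,0],"roll": 0,"jaw": 45}]}}

```text
clock: 4.35
tool_pos: [0.5536, 0.0145, 0.243]
orientation: [180.0, 0.1, -180.0]
force: [0.3, 0.3, -4.0]
opening: 0.056
gripper_force: 30.0
```

Run:
```python
from h import *
o=ctrl.get_obs();im=snap('wrist','w2.png')
print(o['clock'],o['tool_pos'],o['force'],o['opening'])
```

```text
4.35 [0.55363328 0.01454181 0.24300317] [ 0.27293272  0.26061776 -4.01871541] 0.055966224162304595
```

View pics/w2.png

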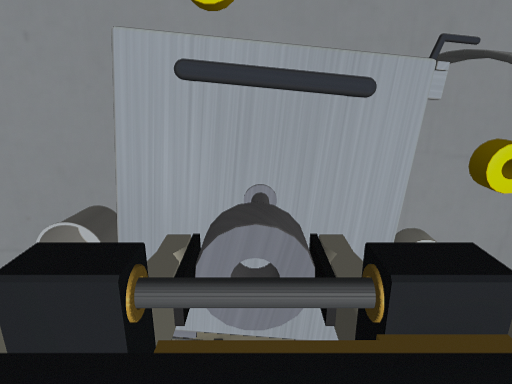

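The ring (at 257,265) is held upright between the pads and clear of the bare post (260,198), with a 4 N load. Carrying it to the empty bench right of the chest, about (0.49, -0.22).

Request:
{"op": "apply_moves", "data": {"targets": [{"travel": [4,-15,0],"roll": 0,"jaw": 45},{"travel": [9,-33,0],"roll": 0,"jaw": 45},{"travel": [10,-38,0],"roll": 0,"jaw": 45},{"travel": [10,-38,0],"roll": 0,"jaw": 45},{"travel": [10,-38,0],"roll": 0,"jaw": 45},{"travel": [10,-36,0],"roll": 0,"jaw": 45},{"travel": [7,-24,0],"roll": 0,"jaw": 45},{"travel": [4,-12,0],"roll": 0,"jaw": 45},{"travel": [0,0,0],"roll": 0,"jaw": 45}]}}

```text
clock: 5.3
tool_pos: [0.488, -0.2208, 0.2407]
orientation: [180.0, -0.1, 179.9]
force: [0.5, 0.4, -3.4]
opening: 0.056
gripper_force: 30.0
```

Request:
{"op": "apply_moves", "data": {"targets": [{"travel": [0,0,15],"roll": 0,"jaw": 45},{"travel": [0,0,35],"roll": 0,"jaw": 45},{"travel": [0,0,35],"roll": 0,"jaw": 45},{"travel": [0,0,35],"roll": 0,"jaw": 45},{"travel": [0,0,35],"roll": 0,"jaw": 45},{"travel": [0,0,25],"roll": 0,"jaw": 45},{"travel": [0,0,15],"roll": 0,"jaw": 45},{"travel": [0,0,10],"roll": 0,"jaw": 45},{"travel": [0,0,3],"roll": 0,"jaw": 45},{"travel": [0,0,0],"roll": 0,"jaw": 45}]}}

```text
clock: 6.3
tool_pos: [0.4896, -0.2191, 0.0336]
orientation: [-180.0, -0.0, -180.0]
force: [0.2, 0.3, -3.9]
opening: 0.0561
gripper_force: 30.0
```

Request:
{"op": "apply_moves", "data": {"targets": [{"travel": [0,0,1],"roll": 0,"jaw": 45},{"travel": [0,0,1],"roll": 0,"jaw": 45},{"travel": [0,0,1],"roll": 0,"jaw": 45},{"travel": [0,0,0],"roll": 0,"jaw": 45},{"travel": [0,0,0],"roll": 0,"jaw": 45}]}}

```text
clock: 6.8
tool_pos: [0.4894, -0.2194, 0.0308]
orientation: [-180.0, 0.0, -180.0]
force: [0.1, -0.8, -3.9]
opening: 0.0558
gripper_force: 30.0
```

Request:
{"op": "apply_moves", "data": {"targets": [{"travel": [0,0,1],"roll": 0,"jaw": 45},{"travel": [0,0,0],"roll": 0,"jaw": 45},{"travel": [0,0,0],"roll": 0,"jaw": 45}]}}

```text
clock: 7.1
tool_pos: [0.4895, -0.2194, 0.03]
orientation: [-180.0, 0.0, -180.0]
force: [-1.2, 0.9, 3.8]
opening: 0.0558
gripper_force: 30.0
```

Contact: the vertical force went from -3.9 to +3.8 N. Releasing.

Request:
{"op": "apply_moves", "data": {"targets": [{"travel": [0,0,0],"roll": 0,"jaw": 58},{"travel": [0,0,0],"roll": 0,"jaw": 62},{"travel": [0,0,0],"roll": 0,"jaw": 70},{"travel": [0,0,0],"roll": 0,"jaw": 80},{"travel": [0,0,0],"roll": 0,"jaw": 87},{"travel": [0,0,0],"roll": 0,"jaw": 87}]}}

```text
clock: 7.7
tool_pos: [0.4893, -0.2193, 0.0295]
orientation: [180.0, -0.0, -180.0]
force: [-0.2, 0.3, -0.6]
opening: 0.0852
gripper_force: 0.0
```

Request:
{"op": "apply_moves", "data": {"targets": [{"travel": [0,0,-10],"roll": 0,"jaw": 87},{"travel": [0,0,-30],"roll": 0,"jaw": 87},{"travel": [0,0,-45],"roll": 0,"jaw": 87},{"travel": [0,0,-45],"roll": 0,"jaw": 87},{"travel": [0,0,-45],"roll": 0,"jaw": 87},{"travel": [0,0,-45],"roll": 0,"jaw": 87},{"travel": [0,0,-30],"roll": 0,"jaw": 87},{"travel": [0,0,0],"roll": 0,"jaw": 87}]}}

```text
clock: 8.5
tool_pos: [0.4911, -0.2199, 0.2856]
orientation: [-179.9, 0.5, -180.0]
force: [0.5, -0.1, -0.7]
opening: 0.0871
gripper_force: 0.0
```

Run:
```python
from h import *
o=ctrl.get_obs();im=snap('wrist','w3.png')
print(o['clock'],o['tool_pos'],o['force'],o['opening'],o['joint_pos'])
```

```text
8.5 [ 0.49112093 -0.21993018  0.28564169] [ 0.51120151 -0.09312583 -0.69571353] 0.08707980577128177 [ -3.18219905   5.96639455 -13.66566493   0.09060684 -69.83912341
 -86.80258709]
```

View pics/w3.png

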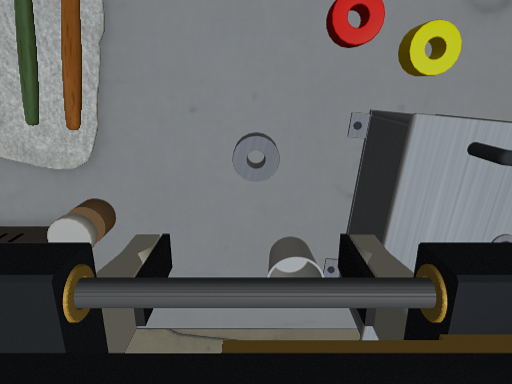

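The ring lies flat on bare bench at (256,157), clear of the cup, jar, brushes and chest. Turning the jaws across the bar and moving over it.

Request:
{"op": "apply_moves", "data": {"targets": [{"travel": [0,0,0],"roll": -8.5,"jaw": 87},{"travel": [0,0,0],"roll": -8.5,"jaw": 87},{"travel": [0,0,0],"roll": -8.5,"jaw": 87},{"travel": [0,0,0],"roll": -8.5,"jaw": 87},{"travel": [0,0,0],"roll": -8.5,"jaw": 87},{"travel": [0,0,0],"roll": -8.5,"jaw": 87},{"travel": [0,0,0],"roll": -8.5,"jaw": 87},{"travel": [0,0,0],"roll": -8.5,"jaw": 87},{"travel": [0,0,0],"roll": -8.5,"jaw": 87},{"travel": [0,0,0],"roll": -8.3,"jaw": 87}]}}

```text
clock: 9.55
tool_pos: [0.4886, -0.2191, 0.2786]
orientation: [179.9, 0.0, -94.8]
force: [0.2, -0.1, 0.2]
opening: 0.0868
gripper_force: 0.0
```

Request:
{"op": "apply_moves", "data": {"targets": [{"travel": [-20,0,0],"roll": 0,"jaw": 60},{"travel": [-40,8,0],"roll": 0,"jaw": 60},{"travel": [-40,8,0],"roll": 0,"jaw": 60},{"travel": [-40,8,0],"roll": 0,"jaw": 60},{"travel": [-40,8,0],"roll": 0,"jaw": 60},{"travel": [-40,8,0],"roll": 0,"jaw": 60},{"travel": [-25,7,0],"roll": 0,"jaw": 60},{"travel": [0,0,0],"roll": 0,"jaw": 60}]}}

```text
clock: 10.35
tool_pos: [0.4636, 0.0311, 0.2789]
orientation: [179.9, -0.0, -95.0]
force: [0.1, -0.2, -0.4]
opening: 0.06
gripper_force: 0.0
```

Run:
```python
from h import *
o=ctrl.get_obs();im=snap('wrist','w4.png')
print(o['clock'],o['tool_pos'],o['orientation'],o['force'],o['opening'])
K,T=W(o)
g=cv2.cvtColor(im,cv2.COLOR_RGB2GRAY)
for p in [(465.5,25.5,166),(470,80,166),(461,-29,166)]: print(proj(K,T,np.array(p)/1000).round(0))
```

```text
10.35 [0.46363595 0.03114251 0.27889237] [ 1.79929197e+02 -4.61471616e-03 -9.50011684e+01] [ 0.08761834 -0.23668426 -0.39937541] 0.05998363000034819
[252. 190.]
[252. 254.]
[252. 118.]
```

View pics/w4.png

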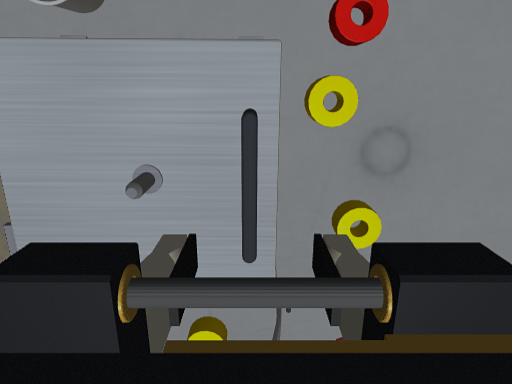

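The bar runs vertically at u≈250, v 108 to 263, with its middle within 4 px of the prediction, and it is parallel to the pads. Descending 110 mm to grip it.

Request:
{"op": "apply_moves", "data": {"targets": [{"travel": [7,-3,15],"roll": 0,"jaw": 60},{"travel": [0,0,30],"roll": 0,"jaw": 60},{"travel": [0,0,30],"roll": 0,"jaw": 60},{"travel": [0,0,20],"roll": 0,"jaw": 60},{"travel": [0,0,10],"roll": 0,"jaw": 60},{"travel": [0,0,5],"roll": 0,"jaw": 40},{"travel": [0,0,0],"roll": 0,"jaw": 40},{"travel": [0,0,0],"roll": 0,"jaw": 25},{"travel": [0,0,0],"roll": 0,"jaw": 25}]}}

```text
clock: 11.3
tool_pos: [0.4676, 0.0219, 0.1705]
orientation: [-179.9, 0.0, -95.2]
force: [-0.2, -1.0, -0.1]
opening: 0.0334
gripper_force: 0.0
```

Request:
{"op": "apply_moves", "data": {"targets": [{"travel": [0,0,0],"roll": 0,"jaw": 16},{"travel": [0,0,0],"roll": 0,"jaw": 14},{"travel": [0,0,0],"roll": 0,"jaw": 10},{"travel": [0,0,0],"roll": 0,"jaw": 5},{"travel": [0,0,0],"roll": 0,"jaw": 5}]}}

```text
clock: 11.8
tool_pos: [0.467, 0.0218, 0.1697]
orientation: [-180.0, 0.0, -95.2]
force: [-0.1, 1.1, 1.9]
opening: 0.0108
gripper_force: 30.0
```

Gripped. Raising along the bar's arc, the first 10°.

Request:
{"op": "apply_moves", "data": {"targets": [{"travel": [0,-1.2,-6.4],"roll": 0,"jaw": 5},{"travel": [0,-1.6,-6.3],"roll": 0,"jaw": 5},{"travel": [0,-1.9,-6.3],"roll": 0,"jaw": 5},{"travel": [0,-2.0,-6.2],"roll": 0,"jaw": 5},{"travel": [0,-2.1,-6.2],"roll": 0,"jaw": 5},{"travel": [0,-2.2,-6.1],"roll": 0,"jaw": 5},{"travel": [0,0,0],"roll": 0,"jaw": 5},{"travel": [0,0,0],"roll": 0,"jaw": 5}]}}

```text
clock: 12.6
tool_pos: [0.4774, 0.0207, 0.2068]
orientation: [179.9, 0.0, -95.2]
force: [-2.4, 2.6, -6.0]
opening: 0.011
gripper_force: 30.0
```

Forces are as expected (about 6 N down). Continuing to 25°.

Request:
{"op": "apply_moves", "data": {"targets": [{"travel": [0,-2.5,-6.0],"roll": 0,"jaw": 5},{"travel": [0,-2.6,-6.0],"roll": 0,"jaw": 5},{"travel": [0,-2.8,-5.9],"roll": 0,"jaw": 5},{"travel": [0,-3.0,-5.8],"roll": 0,"jaw": 5},{"travel": [0,-3.1,-5.7],"roll": 0,"jaw": 5},{"travel": [0,-3.3,-5.7],"roll": 0,"jaw": 5},{"travel": [0,-3.5,-5.5],"roll": 0,"jaw": 5},{"travel": [0,-3.6,-5.4],"roll": 0,"jaw": 5},{"travel": [0,-3.8,-5.4],"roll": 0,"jaw": 5},{"travel": [0,0,0],"roll": 0,"jaw": 5}]}}

```text
clock: 13.6
tool_pos: [0.5044, 0.0181, 0.2587]
orientation: [179.8, -0.0, -95.2]
force: [-9.8, 5.4, -2.6]
opening: 0.011
gripper_force: 30.0
```

Run:
```python
from h import *
o=ctrl.get_obs();print(o['clock'],o['tool_pos'],o['force'],o['opening'])
a=snap('scene','s2.png');b=snap('top','t2.png')
K,T=E('scene')
# predicted hinge/pointer at angles, chest yaw -5
ey=np.radians(-5.1);X=np.array([np.cos(ey),np.sin(ey),0]);Y=np.array([-X[1],X[0],0])
bar0=np.array([.4665,.022,0]);
for th in(15,20,25,30,35):
    t=np.radians(th);p=bar0+X*(.220-.26*np.cos(t))+Y*.131+[0,0,.122+.26*np.sin(t)]
    q=bar0+X*(.220-.249*np.cos(t))+Y*.131+[0,0,.122+.249*np.sin(t)]
    print(th,proj(K,T,p).round(1),proj(K,T,q).round(1))
x0,y0=205,155
c=a[y0:y0+90,x0:x0+110,::-1];cv2.imwrite('pics/c2.png',cv2.resize(c,None,fx=6.5,fy=6.5,interpolation=cv2.INTER_CUBIC))
```

```text
13.6 [0.50435297 0.01814648 0.25868442] [-9.82201724  5.42801823 -2.61817188] 0.011015089835220404
15 [236.8 212. ] [235.7 211.1]
20 [236.  205.8] [235.  205.2]
25 [235.1 199.5] [234.1 199.2]
30 [234.  193.1] [233.1 193.1]
35 [232.7 186.7] [231.8 187. ]
```

View pics/c2.png

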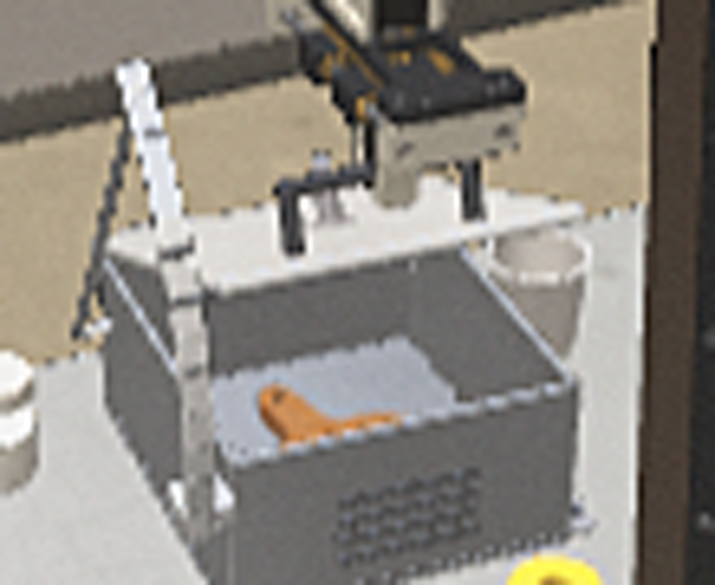

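In the crop the thick mark is at about (175,243) and the pointer and lid edge at about (190,290), i.e. scene row 199.6. That matches the 25° prediction of 199.5, and the mark matches the predicted 30° row. The last 5° next, slowly.

Request:
{"op": "apply_moves", "data": {"targets": [{"travel": [0,-2.2,-3.2],"roll": 0,"jaw": 5},{"travel": [0,-2.3,-3.1],"roll": 0,"jaw": 5},{"travel": [0,-2.3,-3.1],"roll": 0,"jaw": 5},{"travel": [0,-2.3,-3.0],"roll": 0,"jaw": 5},{"travel": [0,-2.4,-2.9],"roll": 0,"jaw": 5},{"travel": [0,0,0],"roll": 0,"jaw": 5},{"travel": [0,0,0],"roll": 0,"jaw": 5},{"travel": [0,0,0],"roll": 0,"jaw": 5}]}}

```text
clock: 14.5
tool_pos: [0.5154, 0.0171, 0.2734]
orientation: [179.7, -0.0, -95.2]
force: [-9.9, 5.5, -2.3]
opening: 0.0112
gripper_force: 30.0
```

Run:
```python
from h import *
o=ctrl.get_obs();print(o['clock'],o['tool_pos'],o['force'],o['opening'],o['qvel'].round(2) if hasattr(o['qvel'],'round') else o['qvel'])
a=snap('scene','s3.png');b=snap('wrist','w5.png')
K,T=W(o)
x0,y0=215,165
c=a[y0:y0+60,x0:x0+80,::-1];c=cv2.resize(c,(800,600),interpolation=cv2.INTER_CUBIC);cv2.imwrite('pics/c3.png',c)
```

```text
14.5 [0.5153509  0.0171249  0.27338806] [-9.92403799  5.52551354 -2.29140825] 0.01123796221886256 [-0.09 -0.01 -0.24 -0.    0.04  0.04]
```

View pics/c3.png

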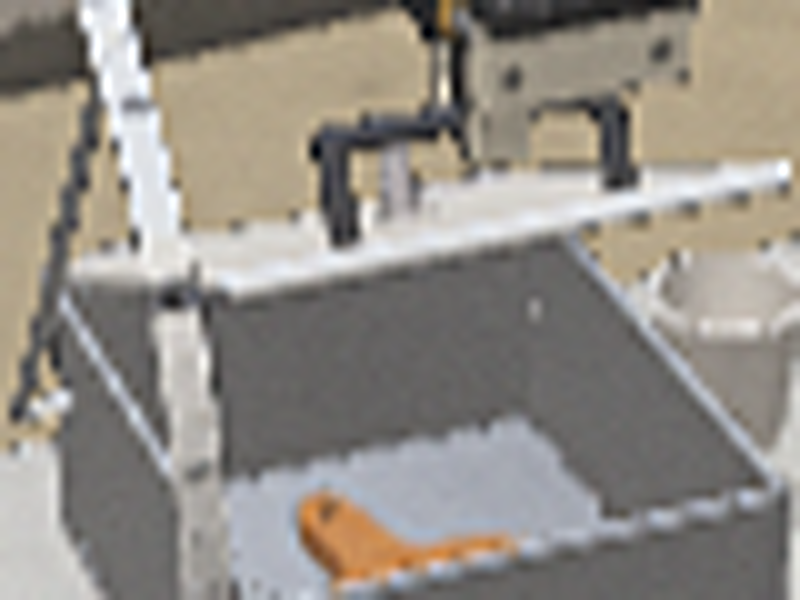

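The pointer pin (about 193,285) is essentially on the thick mark (180,297). As a cross-check, I'll compute the angle from the lid's front corners, with the shut picture as zero reference.

Run:
```python
from h import *
K,T=E('scene')
ey=np.radians(-5.1);X=np.array([np.cos(ey),np.sin(ey),0]);Y=np.array([-X[1],X[0],0]);B=np.array([.4665,.022,0])
def P(th,r,h,y):
    t=np.radians(th);return proj(K,T,B+X*(.22-r*np.cos(t)+h*np.sin(t))+Y*y+[0,0,.122+r*np.sin(t)+h*np.cos(t)])
for th in(0,28,29,30,31,32): print(th,'FR top',P(th,.246,.006,-.114).round(1),'bar end L',P(th,.22,.044,.055).round(1),'post tip',P(th,.13,.048,0).round(1),'ptr',P(th,.26,0,.131).round(1))
a=cv2.imread('pics/s3.png');z=cv2.imread('pics/s0.png')
def edge(im,s,u0,u1,v0,v1): # lower boundary of bright lid edge along columns
    g=cv2.cvtColor(im,cv2.COLOR_BGR2GRAY).astype(int)
    return [(u,int(v0+np.argmin(np.diff(g[v0:v1,u])))) for u in range(u0,u1,6)]
print(edge(a,1,250,292,175,200)); 
for th in(28,29,30,31,32):
    p,q=P(th,.246,-.004,-.114),P(th,.246,-.004,.114); print(th,[(u,round(float(np.interp(u,[q[0],p[0]],[q[1],p[1]])),1)) for u in range(250,292,6)])
g=cv2.cvtColor(a,cv2.COLOR_BGR2GRAY); print(g[184:204,228:240])
```

```text
0 FR top [297.2 211.3] bar end L [253.5 208.5] post tip [257.8 192.7] ptr [237.8 228.9]
28 FR top [295.3 181.2] bar end L [248.9 179.2] post tip [254.3 175.7] ptr [234.4 195.7]
29 FR top [295.1 180.1] bar end L [248.6 178.2] post tip [254.1 175.1] ptr [234.2 194.4]
30 FR top [294.9 178.9] bar end L [248.4 177.2] post tip [253.9 174.5] ptr [234.  193.1]
31 FR top [294.7 177.8] bar end L [248.1 176.1] post tip [253.8 174. ] ptr [233.7 191.8]
32 FR top [294.5 176.7] bar end L [247.8 175.1] post tip [253.6 173.4] ptr [233.5 190.5]
[(250, 191), (256, 181), (262, 189), (268, 187), (274, 186), (280, 196), (286, 183)]
28 [(250, 193.2), (256, 192.0), (262, 190.8), (268, 189.6), (274, 188.3), (280, 187.1), (286, 185.9)]
29 [(250, 192.0), (256, 190.8), (262, 189.6), (268, 188.3), (274, 187.1), (280, 185.9), (286, 184.7)]
30 [(250, 190.8), (256, 189.6), (262, 188.4), (268, 187.1), (274, 185.9), (280, 184.7), (286, 183.5)]
31 [(250, 189.5), (256, 188.3), (262, 187.1), (268, 185.9), (274, 184.7), (280, 183.5), (286, 182.3)]
32 [(250, 188.3), (256, 187.1), (262, 185.9), (268, 184.7), (274, 183.5), 
[... 348 characters left out ...]
223 221 233 217 216 213 215 215 210]
 [218 233 225 224 225 226 151 217 211 211 211 207]
 [193 209 235 213 191 189 121 225 225 232 232 224]
 [149 142 163 137 111 109 114 176 175 202 236 227]
 [104  89 109  67  55 102  86 103  90 100 167 154]
 [ 97  89 111  65  41  95 125  61  88  79 102  88]
 [104  96 136 184 177 180 201  58 102 101  95  97]
 [100 101 175 220 217 212 217  91  96 101 102  98]
 [101  97 161 213 203 202 210 130  94  99 103 101]
 [103  98 133 213 203 204 206 178  88  98 101 104]
 [100  94  96 218 201 192 196 227  85  99 102 102]
 [102  98  86 210 197 183 190 240  84  97  98 102]
 [102  98  93 199 193 189 190 214  69 100 102  99]
 [100  95  95 208 195 189 195 198  58  97 102 103]]
```

The corner edge and the tool height both give 30° within about 0.5°, and the arm is still and gripping. Handing in.

```bash
python3 -c "
from h import *
o=ctrl.get_obs();print(o['clock'],o['tool_pos'],o['gripper_force']);print(ctrl.close_job())"
```

```text
14.6 [0.51533054 0.01711728 0.27338561] 30.00807523727417
the job is handed in; nothing more can be done
None
```

The steel ring weight is lying flat on the bare bench to the right of the chest, and the lid was still held at the middle mark (30° to within about 0.5°) when I handed the job in at 14.6 s.

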